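# Check a grinder's rest with a try square

### The arm

A 7-joint arm with a two-finger parallel gripper is mounted at the origin on the work surface. World frame = base frame: x ahead of the robot, y to its left, z up, the work surface at z = 0. Lengths are in m, angles in rad, forces in N, time in s.
With the tool pointing down it reaches from about 0.4 to 0.85 m from the base axis. Payload 4.5 kg.
Tool frame: the origin (TCP) lies midway between the tips of the shut fingers; the grasp point (between the pads) lies 19 mm behind it; z points along the fingers, y is the line along which they close (so a half turn about z gives the same grasp; the last joint's range is limited). The gripper opens to 85 mm and grips with 20 to 120 N. Pads are 22 mm wide; open, the fingers measure 114 mm over their backs; the gripper's body (76 mm by 85 mm) begins 54 mm behind the grasp point. The pads swing forward as they close: fully open they stand 13 mm farther back than shut.
Start: joints at [-1.071, 0.689, -0.195, 1.565, 0.157, 0.902, -0.215], TCP at [0.281, 0.558, 0.231] pointing down, gripper open.
Joint ranges: [-3.01, 3.01], [-0.46, 2.08], [-1.47, 1.51], [0.13, 2.56], [-1, 4.14], [0.04, 2.09], [-2.66, 2.66]. Speed limits (rad/s): [2.57, 2.57, 3.14, 3.14, 3.14, 3.14, 3.14].

### API

Orientations are given as a unit quaternion [w, x, y, z].
In Python, from plant import manip gives the robot as it stands.
- The arm moves only by the tool jog_arm, never from a script. Its argument "series" is a list of rows, each an object with "travel": the shift along the tool's x, y, z in mm, a list of three; "twist": the turn about the tool's z in rad. In form: [{"travel": [tx, ty, tz], "twist": twist}, ...]. A call has 1 to 20 rows; each row is the pose to reach, as a shift and turn from the pose commanded when the call began, along the tool's axes at that moment; what a row does not reach only later rows make up. A row lasts 1/8 s, in which the tool goes at most 62.5 mm and 10.7 degrees, less where a joint would pass 70% of its speed; a pose out of reach is approached as far as the arm can. A call with a gripper value outside its range is refused whole. "claw" is the opening, from -1 (shut) to 1 (fully open), set as the call begins (left out, the last holds). The fingers move at their own pace and stop on an object; "squeeze" is the grip in N (left out, the last holds). Time passes only in rows, so rows that repeat a pose let the fingers close. It gives the time, the measured TCP pose, the force, the opening and the grip force at its end, in the units of the state.
- manip.sense(): the state, without advancing time (a new reading comes with each control period).
- manip.camera(name): name is "scene" or "top"; returns a dict with "pixels" (400x640x3 uint8, red, green, blue), "depth" (400x640 float32, m along the optical axis (not along the pixel's ray), 0 where there is no reading), "fx", "fy", "cx", "cy" (pixels), "R" (3x3) and "t" (3): a world point X has camera coordinates R X + t. Camera axes: x right, y down, z forward; pixel columns grow to the right and rows downward; lengths in m; the calibration is good to about 2 mm. A picture is of the moment at which its call begins.
- manip.close_job(): hands the job in; it is judged then, once.
The state is a dict: "time": time; "qpos": joint angles; "joint_velocities": joint speeds; "effort": joint torques, N m; "tool_pos": TCP position; "ee_rot": TCP orientation; "force": force on the tool from outside, world axes, zero at the start; "wrist_torque": the same for the moment, N m; "width": finger opening in m; "finger_force": force on a finger pad.
Only numpy, scipy, OpenCV 4.12 (cv2) and the standard library are available. Lean on these libraries where they do the work, as an engineer would, in place of code of your own. Each camera call takes 0.05 s, during which the arm holds its last target. There are 200 camera calls.

### The job

Clear the cork-faced block off the rest of the disc grinder and leave it in the tray. Then stand the try square upright on the rest, square to the disc, and press it into the corner at about the middle of the disc until its stock lies flat on the rest and its blade lies flush against the disc face. Finish with the square still in the gripper, pressed firmly against both disc and rest; leave the other things on the bench where they are.

Things in the scene. Friction and masses are not known exactly. Their poses are not given: they have to be found in the camera images.
- corner (a point): Middle of the corner between rest and disc of the fixed grinder (red motor): on the rest's top, 90 mm above the bench, in the plane of the upright disc face, below the disc's centre. x runs level along the disc face, y points level into the disc, z up. The disc face is y = 0 of this frame, the rest spans y = -160 to -2 mm and x = -100 to 100 mm; the motor is behind the disc. Yaw within 0.2 rad.
- disc: The grinder's wooden disc with a black rim behind it, 200 mm diameter; it is fixed and does not turn. Origin at the centre of its front face, 110 mm above the bench (its top edge is 210 mm above the bench); axes as for corner.
- rest: The grinder's fixed grey-painted rest, a level plate 200 x 158 x 12 mm; origin at the same point as corner, same axes.
- square: Try square, about 0.25 kg: aluminium stock bar 140 long (its y), 20 wide (x), 26 tall (z); a steel blade, 22 mm deep (y), 6 mm thick, rises from the stock's +y end to 96 mm above the underside, its outer edge flush with the stock's end. Origin: centre of the stock's underside; z up. Starts upright on its stock on the bench, blade end towards world +y within 0.5 rad. Mass centre near y = 12 mm.
- heel (a point): Outer corner of the square: at (0, 70, 0) mm in the square's frame, where the stock's underside meets the flush face of blade and stock end. Axes as for the square.
- toe (a point): Other end of the stock's underside, at (0, -70, 0) mm in the square's frame. A grip across the stock 45 mm from the toe (95 mm from the heel) keeps the gripper's body clear of blade and disc.
- blade_top (a point): Top of the blade's outer edge, at (0, 70, 96) mm in the square's frame.
- block: Wooden block with a cork underside, 34 (x) x 80 (y) x 32 (z) mm, 0.07 kg, lying on the rest where the square must go, its long side roughly towards the disc (within 0.4 rad), its centre 80 to 95 mm from the disc. Origin: centre of its underside.
- block_mid (a point): The block's centre, 16 mm above its underside.
- tray_in (a point): Centre of the inner floor of the open steel tray (outside 130 x 130 x 30 mm, walls 4 mm; fixed on the bench); floor 4 mm above the bench. The tray is turned at most 0.2 rad.
- whetstone: Grey whetstone 60 x 160 x 25 mm lying on the bench, beyond the work; origin under its centre. Leave alone.
- spray: Orange bottle, 64 mm diameter, 170 mm tall, standing beside the grinder on the robot's side; origin under its centre. Leave alone.
- jar: Glass jar with steel lid, 60 mm diameter, 70 mm tall, beyond the tray and square; origin under its centre. Leave alone.

How it is judged:
On the way, in this order (a step that is already met when the one before it is completed fails the run):
1. the block lies in the tray, let go (horizontal distance between block_mid and tray_in below 0.052 m and height (world z) of block_mid below 0.032 m and contact force between the fingers and block below 0.1 N and linear speed of block below 0.03 m/s), for 0.2 s.
2. the square, in the gripper, is pressed into the corner against disc and rest (x of heel in the frame of corner between -0.03 and 0.03 m and y of heel in the frame of corner between -0.003 and 0.003 m and y of blade_top in the frame of corner between -0.003 and 0.003 m and z of heel in the frame of corner between -0.003 and 0.003 m and z of toe in the frame of corner between -0.003 and 0.003 m and angle between the y axis of square and the y axis of corner, either way round below 0.07 rad and angle between square's own z axis and vertical below 0.04 rad and contact force between square and disc above 1.5 N and contact force between square and rest above 0.8 N and contact force between the fingers and square above 3 N and linear speed of square below 0.02 m/s), for 0.3 s.
At the end, for the whole second after the job is handed in: Square gripped (over 3 N), at rest, pressing disc (over 1.5 N) and rest (over 0.8 N); heel and blade top within 3 mm of the disc, heel and toe within 3 mm of the rest, heel within 30 mm of mid-disc, yaw within 0.07 rad, upright within 0.04 rad; block let go, at rest in the tray (all of step 1 and all of step 2); the arm keeps its last pose, push and grip.
It fails at once if the whetstone is moved by more than 30 mm (distance of whetstone from where it was at the start of the episode above 0.03 m).
It fails at once if the spray is moved by more than 30 mm (distance of spray from where it was at the start of the episode above 0.03 m).
It fails at once if the jar is moved by more than 30 mm (distance of jar from where it was at the start of the episode above 0.03 m).
It also fails if it takes over 72 s, if anything falls off the work surface, if the arm or the gripper's body presses on something with over 40 N, if the wrist force passes 120 N, or if a joint passes its speed limit or range.

## Working session

There is one attempt and no reset: what is moved stays moved. The work goes in short steps, Python scripts to look and compute and a tool call to move; the robot and the scene stay as the last step left them, time stands still between calls to the robot, and variables do not carry over. Pictures are saved under pics/ and viewed, at most 10 in all, crops included, and the job is handed in when it is done.

Besides the shell and the picture viewer there is one more tool, called after "Call:" as name([rows], argument=value, ...), one row to a line, values as JSON. jog_arm: Moves the arm, as the interface text tells. Its arguments: {"type":"object","properties":{"series":{"type":"array"},"claw":{"type":"number"},"squeeze":{"type":"number"}},"required":["series"]}

```bash
mkdir -p pics
cat > h.py <<'E'
import numpy as np, cv2
from plant import manip
def shot(n,f=None):
    c=manip.camera(n)
    if f: cv2.imwrite('pics/'+f,c['pixels'][:,:,::-1])
    return c
def cloud(c):
    v,u=np.mgrid[:400,:640]; d=c['depth']
    P=np.stack([(u-c['cx'])/c['fx']*d,(v-c['cy'])/c['fy']*d,d],-1)
    W=(P-np.array(c['t']))@np.array(c['R']); W[d==0]=np.nan
    return W
E
python3 - <<'E'
from h import *
for n in('scene','top'):
    c=shot(n,n+'1.png'); np.savez(''+n+'1.npz',**{k:np.array(v) for k,v in c.items()})
    print(n,c['fx'],c['cx'],c['cy'],np.round(c['R'],3).tolist(),np.round(c['t'],3))
print(manip.sense())
E
```

```text
scene 476.87333410950725 321.23951350499084 198.74148985254763 [[0.883, 0.469, -0.017], [0.37, -0.716, -0.592], [-0.29, 0.516, -0.806]] [-0.495 -0.133  1.47 ]
top 367.6995020600982 319.9277270799893 191.5512247417885 [[0.019, -1.0, -0.003], [-0.986, -0.018, -0.168], [0.168, 0.006, -0.986]] [0.006 0.553 0.99 ]
{'time': 0.1, 'qpos': array([-1.07120279,  0.68990428, -0.19456295,  1.56620975,  0.15731338,
        0.90249931, -0.21510224]), 'joint_velocities': array([ 0.00030147, -0.00258421,  0.00062355, -0.00356628, -0.00084609,
       -0.00068207,  0.00082792]), 'effort': array([-3.71102433e-03, -5.40600693e+01, -1.27124906e+00, -1.58987689e+01,
        9.47414199e-03,  4.38977164e-03, -1.80663463e-06]), 'tool_pos': array([0.28047431, 0.55790001, 0.2305708 ]), 'ee_rot': array([-1.38440928e-04,  2.30742614e-01,  9.73014484e-01, -8.01033303e-04]), 'force': array([0.0437247 , 0.11076248, 0.99014395]), 'wrist_torque': array([ 0.00085416, -0.01734219,  0.03860211]), 'finger_force': 0.0, 'width': 0.0850159746216103}
```

View pics/scene1.png

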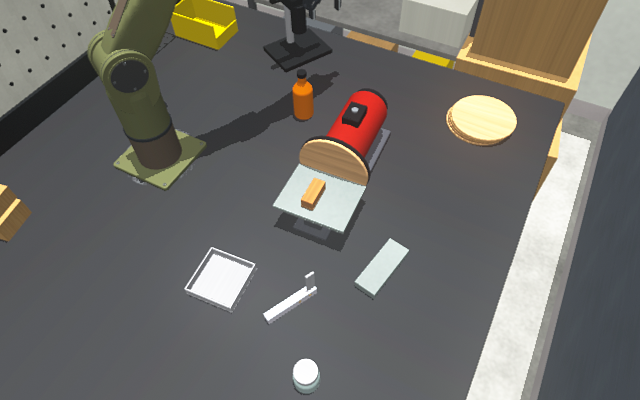

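View pics/top1.png

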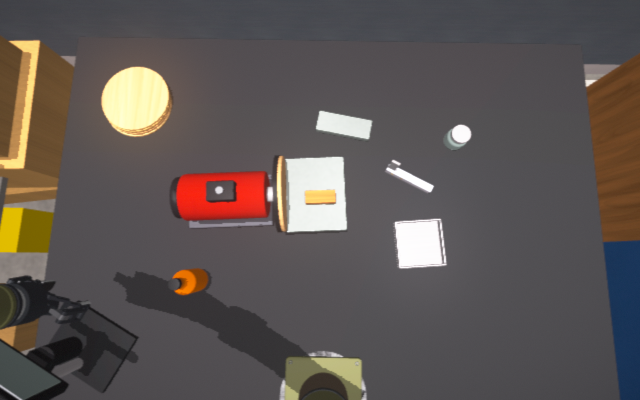

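The scene view shows the rest around (320,195) with the block at (313,193), tray at (221,279), square at (290,300), jar (306,375), whetstone (382,267), bottle (303,98). The top view has the same things: rest (315,195), block (320,197), square (410,178), tray (420,243).

Run:
```python
from h import *
def rect(n,name,P,lo,hi):
    m=(P[...,2]>lo)&(P[...,2]<hi)
    return m
for n in('top','scene'):
    c=dict(np.load(n+'1.npz')); W=cloud(c)
    def roi(a,z0,z1):
        u0,v0,u1,v1=a; s=np.zeros((400,640),bool); s[v0:v1,u0:u1]=1
        m=s&(W[...,2]>z0)&(W[...,2]<z1); Q=W[m]; return Q
    R={'top':dict(rest=(270,145,355,245),sq=(380,155,440,198),tray=(390,212,450,272),jar=(440,120,475,155),spray=(165,260,212,300),wh=(310,105,378,145)),
       'scene':dict(rest=(268,160,372,232),sq=(260,268,320,325),tray=(180,245,260,312),jar=(290,358,322,392),spray=(288,68,316,122),wh=(350,236,412,300))}[n]
    hsv=cv2.cvtColor(c['pixels'],cv2.COLOR_RGB2HSV)
    print('==',n)
    for k,z0,z1 in(('rest',.083,.097),('rest',.11,.135),('sq',.015,.034),('sq',.06,.11),('tray',.02,.036),('tray',-.003,.012),('jar',.05,.08),('spray',.03,.18),('wh',.015,.035)):
        Q=roi(R[k],z0,z1)
        if len(Q)<3: print(k,len(Q));continue
        r=cv2.minAreaRect((Q[:,:2]*1000).astype(np.float32))
        print(k,(z0,z1),len(Q),'z',np.round(np.median(Q[:,2]),4),'c',np.round(r[0],1),'s',np.round(r[1],1),'a',round(r[2],1),'mean',np.round(Q.mean(0)*1000,1))
```

```text
== top
rest (0.083, 0.097) 3864 z 0.0896 c [540.6  30.8] s [200.7 160.1] a 3.3 mean [539.6  31.7  89.6]
rest (0.11, 0.135) 508 z 0.1216 c [512.3  86.2] s [180.5 170.4] a 57.2 mean [525.8  38.8 121.7]
sq (0.015, 0.034) 347 z 0.0257 c [ 602.3 -240.7] s [139.9  21.8] a 63.3 mean [ 598.8 -244.2   25.2]
sq (0.06, 0.11) 51 z 0.0898 c [ 628.8 -188. ] s [22.   6.7] a 61.5 mean [ 627.8 -187.1   84.4]
tray (0.02, 0.036) 340 z 0.0287 c [ 415.3 -265.6] s [129.9 130.9] a 4.8 mean [ 415.5 -268.2   28.2]
tray (-0.003, 0.012) 3052 z 0.0024 c [ 421.  -274.9] s [169.1 178.4] a 1.0 mean [ 420.3 -272.5    2.4]
jar (0.05, 0.08) 306 z 0.0695 c [ 722.8 -378.3] s [51.3 51.7] a 89.9 mean [ 721.2 -376.9   68.5]
spray (0.03, 0.18) 735 z 0.1143 c [303.1 357.5] s [63.  57.7] a 15.3 mean [304.8 348.6 113.8]
wh (0.015, 0.035) 1071 z 0.0245 c [759.7 -49.3] s [159.9  61.4] a 79.9 mean [758.7 -49.5  24.4]
== scene
rest (0.083, 0.097) 3452 z 0.0903 c [540.7  39.4] s [201.4 179.7] a 3.9 mean [546.5  31.1  90.3]
rest (0.11, 0.135) 734 z 0.122 c [560.4  54.4] s [177.7 145.2] a 10.0 mean [546.9  62.8 121.6]
sq (0.015, 0.034) 523 z 0.0254 c [ 603.3 -238.5] s [141.1  23.9] a 63.0 mean [ 602.6 -244.    25.1]
sq (0.06, 0.11) 88 z 0.0835 c [ 629.9 -186.2] s [22.7  8.4] a 67.3 mean [ 630.8 -187.5   82. ]
tray (0.02, 0.036) 542 z 0.0282 c [ 415.  -263.7] s [133.1 132.5] a 5.0 mean [ 416.1 -267.    27.4]
tray (-0.003, 0.012) 4399 z 0.0021 c [ 397.1 -258.3] s [218.1 200. ] a 30.6 mean [ 404.3 -259.7    2.3]
jar (0.05, 0.08) 530 z 0.07 c [ 724.6 -377.8] s [49.  52.1] a 29.1 mean [ 725.5 -379.    69.5]
spray (0.03, 0.18) 693 z 0.1016 c [306.8 354.5] s [63.5 49.8] a 28.2 mean [311.5 348.1  99.9]
wh (0.015, 0.035) 1399 z 0.025 c [760.4 -47.5] s [163.5  61.2] a 80.0 mean [761.  -52.2  24.9]
```

Run:
```python
from h import *
for n in('top','scene'):
    c=dict(np.load(n+'1.npz')); W=cloud(c)
    hsv=cv2.cvtColor(c['pixels'],cv2.COLOR_RGB2HSV)
    x,y,z=np.moveaxis(W,-1,0)
    m=(z>.116)&(z<.127)&(abs(x-.54)<.09)&(y<.085)&(y>-.04)
    Q=W[m]; r=cv2.minAreaRect((Q[:,:2]*1000).astype(np.float32)); print(n,'block',m.sum(),r,np.median(Q[:,2]))
    m=(z>.1)&(z<.2)&(abs(x-.54)<.09)&(abs(y-.112)<.012)
    Q=W[m]
    if len(Q)>50:
        for i in range(4):
            A=np.c_[Q[:,0]-.536,Q[:,2]-.15,np.ones(len(Q))]; s=np.linalg.lstsq(A,Q[:,1],rcond=None)[0]; e=Q[:,1]-A@s; Q=Q[abs(e)<max(.002,1.5*e.std())]
        print('disc y=',s,len(Q),e.std())
    m=(z>.13)&(z<.215)&(abs(x-.54)<.12)&(abs(y-.112)<.006); Q=W[m]; print('disc x range',[(np.round(Q[abs(Q[:,2]-h)<.004][:,0].min(),4),np.round(Q[abs(Q[:,2]-h)<.004][:,0].max(),4)) for h in(.14,.16,.18) if (abs(Q[:,2]-h)<.004).any()])
    m=(abs(z-.09)<.004)&(abs(x-.54)<.12)&(abs(y-.03)<.074); Q=W[m]; r=cv2.minAreaRect((Q[:,:2]*1000).astype(np.float32)); print('rest',r)
```

```text
top block 388 ((528.3347778320312, 16.214237213134766), (32.62849807739258, 75.97209167480469), 1.5045088529586792) 0.12147340211777348
disc y= [0.0527656  0.02426972 0.11100419] 277 0.001244292224759483
disc x range [(np.float64(0.4392), np.float64(0.6287)), (np.float64(0.4477), np.float64(0.6211)), (np.float64(0.4583), np.float64(0.608))]
rest ((540.4190063476562, 29.93204116821289), (204.83631896972656, 148.32054138183594), 0.48720210790634155)
scene block 349 ((528.8942260742188, 17.833740234375), (35.11988830566406, 83.46959686279297), 3.3235065937042236) 0.12222896767430264
disc y= [ 5.97929456e-02 -4.30858857e-05  1.13124378e-01] 1174 0.0010365529681909255
disc x range [(np.float64(0.4387), np.float64(0.6266)), (np.float64(0.4476), np.float64(0.6194)), (np.float64(0.4597), np.float64(0.6162))]
rest ((541.3302612304688, 29.942523956298828), (207.02249145507812, 148.1142120361328), 0.23848029971122742)
```

```bash
cat >> h.py <<'E'
from scipy.spatial.transform import Rotation
def pose():
    s=manip.sense(); q=s['ee_rot']; return s, Rotation.from_quat([q[1],q[2],q[3],q[0]]).as_matrix()
def go(*targets):
    "targets: (x,y,z in mm, yaw of tool y in deg)"
    s,R=pose(); y0=np.degrees(np.arctan2(R[1,1],R[0,1]))
    print('t',s['time'],'pos',np.round(s['tool_pos']*1000,1),'yaw',round(y0,2),'tilt',np.round(R[:2,2],4),'F',np.round(s['force'],1),'w',round(s['width'],4),'ff',s['finger_force'],'j7',s['qpos'][6])
    for x,y,z,a in targets:
        print(np.round(R.T@(np.array([x,y,z])-s['tool_pos']*1000),1).tolist(), round(np.radians(y0-a),4))
E
python3 -c "
from h import *
go((281,558,290,63.3),(528.6,17,290,2.4),(528.6,17,150,2.4))"
```

```text
t 0.1 pos [280.5 557.9 230.6] yaw 63.32 tilt [-0.0006 -0.0015] F [0.  0.1 1. ] w 0.085 ff 0.0 j7 -0.21510223728972583
[-0.4, 0.2, -59.4] 0.0003
[-464.6, -372.0, -58.8] 1.0632
[-464.6, -371.8, 81.2] 1.0632
```

Call:
jog_arm([
  {"travel": [0, 0, -59], "twist": 0},
  {"travel": [-464.6, -372, -59], "twist": 1.063},
  {"travel": [-464.6, -372, -59], "twist": 1.063},
  {"travel": [-464.6, -372, -59], "twist": 1.063},
  {"travel": [-464.6, -372, -59], "twist": 1.063},
  {"travel": [-464.6, -372, -59], "twist": 1.063},
  {"travel": [-464.6, -372, -59], "twist": 1.063},
  {"travel": [-464.6, -372, -59], "twist": 1.063},
  {"travel": [-464.6, -372, -59], "twist": 1.063},
  {"travel": [-464.6, -372, -59], "twist": 1.063},
  {"travel": [-464.6, -372, -59], "twist": 1.063},
  {"travel": [-464.6, -372, -59], "twist": 1.063},
  {"travel": [-464.6, -372, 81], "twist": 1.063},
  {"travel": [-464.6, -372, 81], "twist": 1.063},
  {"travel": [-464.6, -372, 81], "twist": 1.063},
  {"travel": [-464.6, -372, 81], "twist": 1.063},
], claw=1)

```text
time: 2.1
tool_pos: [0.5287, 0.0182, 0.1504]
ee_rot: [-0.0, 0.692, 0.722, -0.0]
force: [0.0, 0.5, 0.7]
width: 0.0854
finger_force: 0.0
```

```bash
python3 -c "
from h import *
go((528.6,17,97,2.4))"
```

```text
t 2.1 pos [528.7  18.2 150.4] yaw 2.47 tilt [-0.0009  0.0003] F [0.  0.5 0.7] w 0.0854 ff 0.0 j7 -0.0019170198837927615
[-1.2, -0.1, 53.4] 0.0012
```

Call:
jog_arm([
  {"travel": [-1, 0, 25], "twist": 0},
  {"travel": [-1, 0, 50], "twist": 0},
  {"travel": [-1, 0, 53], "twist": 0},
  {"travel": [-1, 0, 53], "twist": 0},
])

```text
time: 2.6
tool_pos: [0.5301, 0.0166, 0.099]
ee_rot: [0.001, 0.692, 0.722, 0.001]
force: [0.6, 0.0, 0.8]
width: 0.085
finger_force: 0.0
```

Call:
jog_arm([
  {"travel": [0, 0, 0], "twist": 0},
  {"travel": [0, 0, 0], "twist": 0},
  {"travel": [0, 0, 0], "twist": 0},
  {"travel": [0, 0, 0], "twist": 0},
  {"travel": [0, 0, 0], "twist": 0},
  {"travel": [0, 0, 0], "twist": 0},
  {"travel": [0, 0, -20], "twist": 0},
  {"travel": [0, 0, -60], "twist": 0},
  {"travel": [0, 0, -60], "twist": 0},
], claw=-1, squeeze=40)

```text
time: 3.72
tool_pos: [0.5306, 0.0164, 0.1595]
ee_rot: [0.002, 0.692, 0.722, 0.002]
force: [0.1, -0.5, -1.1]
width: 0.0334
finger_force: 40.7
```

```bash
python3 -c "
from h import *
go((540,-70,160,4.9),(415.2,-265,90,4.9),(415.2,-265,16,4.9))
shot('scene','s2.png')"
```

```text
t 3.725 pos [530.6  16.4 159.5] yaw 2.39 tilt [0.0053 0.0004] F [ 0.1 -0.5 -1.1] w 0.0334 ff 40.676783323287964 j7 -0.00012577832545636265
[-86.7, 5.8, -0.5] -0.0438
[-276.3, -127.4, 68.8] -0.0438
[-276.4, -127.8, 142.8] -0.0438
```

View pics/s2.png

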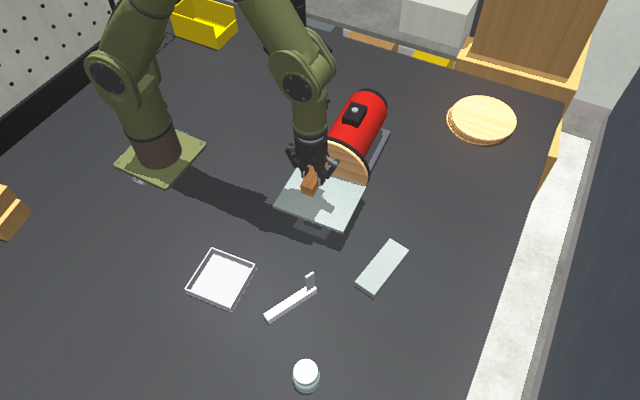

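The block is held, lifted off the rest at about (310,185); the other things are unmoved.

Call:
jog_arm([
  {"travel": [-276, -128, 0], "twist": -0.044},
  {"travel": [-276, -128, 0], "twist": -0.044},
  {"travel": [-276, -128, 0], "twist": -0.044},
  {"travel": [-276, -128, 0], "twist": -0.044},
  {"travel": [-276, -128, 0], "twist": -0.044},
  {"travel": [-276, -128, 0], "twist": -0.044},
  {"travel": [-276, -128, 60], "twist": -0.044},
  {"travel": [-276, -128, 100], "twist": -0.044},
  {"travel": [-276, -128, 120], "twist": -0.044},
  {"travel": [-276, -128, 135], "twist": -0.044},
  {"travel": [-276, -128, 141], "twist": -0.044},
  {"travel": [-276, -128, 141], "twist": -0.044},
  {"travel": [-276, -128, 141], "twist": -0.044},
])

```text
time: 5.4
tool_pos: [0.4129, -0.2649, 0.0169]
ee_rot: [0.001, 0.676, 0.737, 0.0]
force: [-0.3, -0.4, -0.3]
width: 0.0336
finger_force: 40.6
```

```bash
python3 -c "
from h import *
go((415.2,-265,15,4.9))"
```

```text
t 5.4 pos [ 412.9 -264.9   16.9] yaw 4.93 tilt [ 0.0012 -0.0006] F [-0.3 -0.4 -0.3] w 0.0336 ff 40.603119134902954 j7 0.4875312287616372
[-0.3, 2.2, 2.0] 0.0005
```

Lower a touch, let go, rise.

Call:
jog_arm([
  {"travel": [0, 2, 2], "twist": 0},
  {"travel": [0, 2, 2], "twist": 0},
])

```text
time: 5.65
tool_pos: [0.415, -0.2646, 0.0145]
ee_rot: [0.0, 0.676, 0.737, 0.0]
force: [-0.1, 0.2, -0.6]
width: 0.0333
finger_force: 40.6
```

Call:
jog_arm([
  {"travel": [0, 0, 0], "twist": 0},
  {"travel": [0, 0, 0], "twist": 0},
  {"travel": [0, 0, 0], "twist": 0},
  {"travel": [0, 0, 0], "twist": 0},
  {"travel": [0, 0, -40], "twist": 0},
  {"travel": [0, 0, -100], "twist": 0},
  {"travel": [0, 0, -120], "twist": 0},
  {"travel": [0, 0, -120], "twist": 0},
], claw=0.5)

```text
time: 6.65
tool_pos: [0.4153, -0.2651, 0.1358]
ee_rot: [0.002, 0.676, 0.737, 0.001]
force: [0.7, -0.0, -0.3]
width: 0.064
finger_force: 0.0
```

Run:
```python
from h import *
c=shot('scene','s3.png'); W=cloud(c); x,y,z=np.moveaxis(W,-1,0)
for nm,m in (('block',(z>.031)&(z<.042)&(abs(x-.415)<.06)&(abs(y+.265)<.06)),('sq',(z>.015)&(z<.034)&(abs(x-.602)<.06)&(abs(y+.24)<.09))):
    Q=W[m]; r=cv2.minAreaRect((Q[:,:2]*1000).astype(np.float32)); print(nm,m.sum(),r,np.median(Q[:,2]))
a=np.radians(63.2);C=np.array([602.6,-240])-25*np.array([np.cos(a),np.sin(a)]);print(C)
go((*C,135,-26.8),(*C,50,-26.8),(*C,3,-26.8))
```

```text
block 418 ((414.98443603515625, -271.1647033691406), (118.9068374633789, 107.53101348876953), 0.02077234536409378) 0.035849079200017626
sq 527 ((602.9468383789062, -238.61041259765625), (140.34271240234375, 23.33298683166504), 63.33308029174805) 0.025829212493138933
[ 591.32806148 -262.31464546]
t 6.7 pos [ 414.6 -264.6  134.6] yaw 4.93 tilt [ 0.001  -0.0004] F [-0.9  1.7 -0. ] w 0.0641 ff 0.0 j7 0.4970902508151109
[-12.9, 176.3, -0.2] 0.5537
[-12.9, 176.2, 84.8] 0.5537
[-12.8, 176.1, 131.8] 0.5537
```

View pics/s3.png

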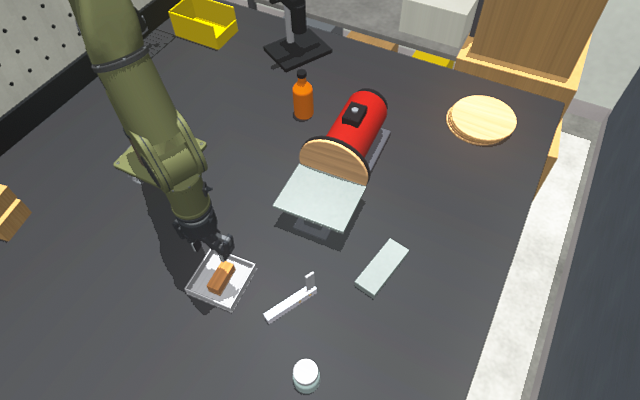

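The block lies in the tray at about (222,278), let go; the rest is clear and the square is untouched at (290,300).

Call:
jog_arm([
  {"travel": [-13, 176, 0], "twist": 0.554},
  {"travel": [-13, 176, 0], "twist": 0.554},
  {"travel": [-13, 176, 0], "twist": 0.554},
  {"travel": [-13, 176, 0], "twist": 0.554},
  {"travel": [-13, 176, 50], "twist": 0.554},
  {"travel": [-13, 176, 90], "twist": 0.554},
  {"travel": [-13, 176, 100], "twist": 0.554},
  {"travel": [-13, 176, 100], "twist": 0.554},
  {"travel": [-13, 176, 100], "twist": 0.554},
])

```text
time: 7.82
tool_pos: [0.5918, -0.2631, 0.0358]
ee_rot: [0.001, 0.852, 0.524, 0.001]
force: [-0.5, -0.5, -0.0]
width: 0.0644
finger_force: 0.0
```

```bash
python3 -c "
from h import *
go((591.3,-262.3,4,-26.7))"
```

```text
t 7.825 pos [ 591.8 -263.1   35.8] yaw -26.82 tilt [ 0.0023 -0.0012] F [-0.5 -0.5 -0. ] w 0.0644 ff 0.0 j7 0.04396647010764626
[0.5, -0.9, 31.8] -0.0022
```

Call:
jog_arm([
  {"travel": [0, -1, 20], "twist": -0.002},
  {"travel": [0, -1, 31], "twist": -0.002},
  {"travel": [0, -1, 31], "twist": -0.002},
  {"travel": [0, -1, 31], "twist": -0.002},
])

```text
time: 8.32
tool_pos: [0.5901, -0.262, 0.0032]
ee_rot: [0.0, 0.851, 0.525, 0.0]
force: [-0.0, -0.4, 0.1]
width: 0.064
finger_force: 0.0
```

Call:
jog_arm([
  {"travel": [0, 0, 0], "twist": 0},
  {"travel": [0, 0, 0], "twist": 0},
  {"travel": [0, 0, 0], "twist": 0},
  {"travel": [0, 0, 0], "twist": 0},
  {"travel": [0, 0, 0], "twist": 0},
  {"travel": [0, 0, 0], "twist": 0},
], claw=-1, squeeze=80)

```text
time: 9.07
tool_pos: [0.5906, -0.2622, 0.0039]
ee_rot: [0.001, 0.851, 0.525, 0.0]
force: [-0.8, 0.2, 4.8]
width: 0.0182
finger_force: 80.1
```

```bash
python3 -c "
from h import *
go()"
```

```text
t 9.075 pos [ 590.6 -262.2    3.9] yaw -26.7 tilt [ 0.0012 -0.0005] F [-0.8  0.2  4.8] w 0.0182 ff 80.09738445281982 j7 0.049319680883108605
```

Call:
jog_arm([
  {"travel": [0, 0, -20], "twist": 0},
  {"travel": [0, 0, -70], "twist": 0},
  {"travel": [0, 0, -130], "twist": 0},
  {"travel": [0, 0, -146], "twist": 0},
  {"travel": [0, 0, -146], "twist": 0},
  {"travel": [0, 0, -146], "twist": 0},
])

```text
time: 9.82
tool_pos: [0.5886, -0.261, 0.1473]
ee_rot: [-0.002, 0.851, 0.525, -0.001]
force: [0.2, -0.4, -2.0]
width: 0.0186
finger_force: 79.3
```

```bash
python3 -c "
from h import *
go((543,-13,148,3.3))"
```

```text
t 9.825 pos [ 588.6 -261.   147.3] yaw -26.69 tilt [-0.0038  0.0019] F [ 0.2 -0.4 -2. ] w 0.0186 ff 79.33161735534668 j7 0.027633080697606886
[201.1, -152.1, -0.0] -0.5234
```

Call:
jog_arm([
  {"travel": [201, -152, 0], "twist": -0.523},
  {"travel": [201, -152, 0], "twist": -0.523},
  {"travel": [201, -152, 0], "twist": -0.523},
  {"travel": [201, -152, 0], "twist": -0.523},
  {"travel": [201, -152, 0], "twist": -0.523},
  {"travel": [201, -152, 0], "twist": -0.523},
  {"travel": [201, -152, 0], "twist": -0.523},
  {"travel": [201, -152, 25], "twist": -0.523},
  {"travel": [201, -152, 40], "twist": -0.523},
  {"travel": [201, -152, 40], "twist": -0.523},
  {"travel": [201, -152, 40], "twist": -0.523},
  {"travel": [201, -152, 40], "twist": -0.523},
])

```text
time: 11.32
tool_pos: [0.5451, -0.0142, 0.11]
ee_rot: [0.0, 0.687, 0.727, 0.0]
force: [0.3, 0.3, -0.6]
width: 0.0184
finger_force: 79.2
```

Run:
```python
from h import *
go((541.4,9,99,3.3))
for n in('scene','top'):
    c=shot(n,n+'4.png'); W=cloud(c); x,y,z=np.moveaxis(W,-1,0)
    m=(z>.18)&(z<.215)&(abs(x-.54)<.025)&(abs(y-.065)<.035); Q=W[m]
    if len(Q)>8: print(n,'blade',m.sum(),np.round(np.percentile(Q,[2,50,98],axis=0)*1000,1).tolist(),cv2.minAreaRect((Q[:,:2]*1000).astype(np.float32)))
    m=(z>.12)&(z<.14)&(abs(x-.54)<.025)&(y<.09)&(y>.03); Q=W[m]
    if len(Q)>8: print(n,'stock top',m.sum(),np.median(Q[:,2]),cv2.minAreaRect((Q[:,:2]*1000).astype(np.float32)))
c=cv2.imread('pics/scene4.png')[130:230,260:390]; cv2.imwrite('pics/s4c.png',cv2.resize(c,None,fx=5,fy=5,interpolation=cv2.INTER_CUBIC))
```

```text
t 11.325 pos [545.1 -14.2 110. ] yaw 3.25 tilt [0.0014 0.    ] F [ 0.3  0.3 -0.6] w 0.0184 ff 79.20272469520569 j7 0.06606716471302365
[23.4, -2.4, 11.0] -0.0008
scene blade 17 [[540.1, 72.5, 180.5], [543.6, 78.3, 192.4], [544.5, 83.9, 203.9]] ((542.8993530273438, 78.37345123291016), (2.551048755645752, 11.940728187561035), 26.76784324645996)
scene stock top 29 0.13054381664538886 ((550.5422973632812, 56.58644104003906), (8.542695045471191, 51.30045700073242), 11.239067077636719)
top blade 17 [[537.3, 71.2, 181.5], [539.0, 75.1, 200.0], [543.9, 80.0, 201.9]] ((540.4388427734375, 75.16773223876953), (6.351677417755127, 9.83791446685791), 3.8041324615478516)
```

View pics/s4c.png

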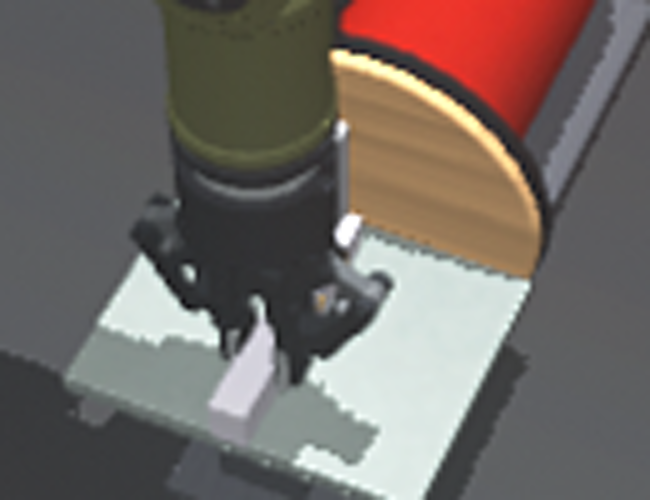

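The crop shows the square held upright over the rest, its toe end at (235,410) in front and blade at (345,170) beside the gripper body, short of the disc.

Call:
jog_arm([
  {"travel": [10, -2.4, 6], "twist": 0},
  {"travel": [20, -2.4, 11], "twist": 0},
  {"travel": [23.5, -2.4, 13], "twist": 0},
  {"travel": [23.5, -2.4, 13], "twist": 0},
  {"travel": [23.5, -2.4, 13], "twist": 0},
  {"travel": [23.5, -2.4, 14.5], "twist": 0},
  {"travel": [23.5, -2.4, 14.5], "twist": 0},
])

```text
time: 12.3
tool_pos: [0.5408, 0.009, 0.0948]
ee_rot: [0.0, 0.687, 0.727, 0.0]
force: [0.3, -0.4, -2.1]
width: 0.0182
finger_force: 79.2
```

```bash
python3 -c "
from h import *
go((541.4,17.2,94,3.3))"
```

```text
t 12.3 pos [540.8   9.   94.8] yaw 3.24 tilt [ 0. -0.] F [ 0.3 -0.4 -2.1] w 0.0182 ff 79.21308517456055 j7 0.034375304901115296
[8.2, 1.0, 0.8] -0.0011
```

Call:
jog_arm([
  {"travel": [0, 0, 1], "twist": 0},
  {"travel": [0, 0, 2], "twist": 0},
  {"travel": [0, 0, 2], "twist": 0},
  {"travel": [0, 0, 2], "twist": 0},
])

```text
time: 12.8
tool_pos: [0.541, 0.0091, 0.0939]
ee_rot: [0.0, 0.687, 0.727, 0.0]
force: [-2.2, -0.5, 9.0]
width: 0.0185
finger_force: 80.8
```

```bash
python3 -c "
from h import *
go()
print(manip.sense()['wrist_torque'])"
```

```text
t 12.8 pos [541.    9.1  93.9] yaw 3.25 tilt [0.0008 0.0001] F [-2.2 -0.5  9. ] w 0.0185 ff 80.80577373504639 j7 0.034535279437393304
[-0.05137114  0.46555172 -0.03366557]
```

Call:
jog_arm([
  {"travel": [1.5, 0, 0], "twist": 0},
  {"travel": [3, 0, 0], "twist": 0},
  {"travel": [4.5, 0, 0], "twist": 0},
  {"travel": [6, 0, 0], "twist": 0},
  {"travel": [7, 0, 0], "twist": 0},
  {"travel": [7, 0, 0], "twist": 0},
  {"travel": [7, 0, 0], "twist": 0},
])

```text
time: 13.68
tool_pos: [0.5415, 0.014, 0.0938]
ee_rot: [0.002, 0.687, 0.726, 0.0]
force: [-0.3, -3.7, 6.6]
width: 0.0183
finger_force: 80.4
```

```bash
python3 -c "
from h import *
go()
print(manip.sense()['wrist_torque'])"
```

```text
t 13.675 pos [541.5  14.   93.8] yaw 3.15 tilt [ 0.0026 -0.0022] F [-0.3 -3.7  6.6] w 0.0183 ff 80.35775542259216 j7 0.025045518048464475
[-0.80284404  0.12055849  0.04450452]
```

Call:
jog_arm([
  {"travel": [1, 0, 0], "twist": 0},
  {"travel": [2, 0, 0], "twist": 0},
  {"travel": [3, 0, 0], "twist": 0},
  {"travel": [3, 0, 0], "twist": 0},
  {"travel": [3, 0, 0], "twist": 0},
])

```text
time: 14.3
tool_pos: [0.5415, 0.0164, 0.0939]
ee_rot: [0.002, 0.688, 0.726, -0.0]
force: [-0.0, -6.1, 5.7]
width: 0.0184
finger_force: 80.3
```

```bash
python3 -c "
from h import *
go()
print(manip.sense()['wrist_torque'])"
```

```text
t 14.3 pos [541.5  16.4  93.9] yaw 3.13 tilt [ 0.0029 -0.0028] F [-0.  -6.1  5.7] w 0.0184 ff 80.3072726726532 j7 0.021082955698066824
[-0.99440187  0.0260686   0.06466182]
```

Call:
jog_arm([
  {"travel": [1, 0, 0], "twist": 0},
  {"travel": [2, 0, 0], "twist": 0},
  {"travel": [3, 0, 0], "twist": 0},
  {"travel": [3, 0, 0], "twist": 0},
  {"travel": [3, 0, 0], "twist": 0},
])

```text
time: 14.92
tool_pos: [0.5415, 0.0164, 0.0939]
ee_rot: [0.003, 0.688, 0.725, -0.001]
force: [1.3, -10.8, 5.0]
width: 0.0187
finger_force: 80.2
```

Run:
```python
from h import *
go()
print(manip.sense()['wrist_torque'])
for n in('scene','top'):
    c=shot(n,n+'5.png'); W=cloud(c); x,y,z=np.moveaxis(W,-1,0)
    m=(z>.15)&(z<.2)&(abs(x-.54)<.02)&(abs(y-.095)<.035); Q=W[m]
    if len(Q)>8: print(n,'blade',m.sum(),np.round(np.percentile(Q,[2,50,98],axis=0)*1000,1).tolist())
    c=cv2.imread(f'pics/{n}5.png'); c=c[130:230,260:390] if n=='scene' else c[145:245,255:385]
    cv2.imwrite(f'pics/{n}5c.png',cv2.resize(c,None,fx=6,fy=6,interpolation=cv2.INTER_CUBIC))
```

```text
t 14.925 pos [541.5  16.4  93.9] yaw 3.01 tilt [ 0.0032 -0.0062] F [  1.3 -10.8   5. ] w 0.0187 ff 80.17747163772583 j7 0.01727058727616069
[-1.96535877 -0.11671411  0.19355026]
scene blade 112 [[537.9, 108.5, 152.8], [548.4, 113.7, 177.1], [559.9, 117.1, 199.5]]
```

View pics/scene5c.png

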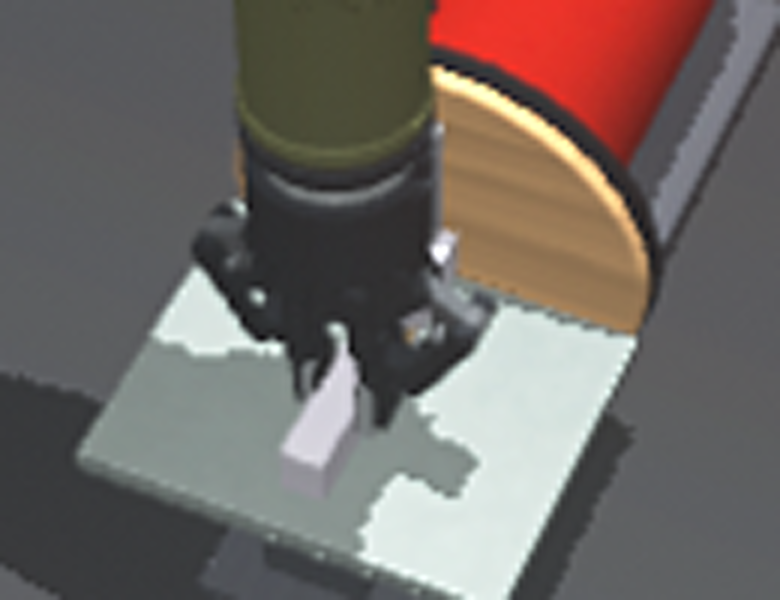

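The crop shows the stock lying on the rest and the blade close against the disc at (440,220). The TCP stopped at y 16.4 while the force rose, so there is contact with the disc. I'll firm up both pushes.

Call:
jog_arm([
  {"travel": [0.5, 0, 0.4], "twist": -0.002},
  {"travel": [1, 0, 0.7], "twist": -0.004},
  {"travel": [1, 0, 0.7], "twist": -0.004},
  {"travel": [1, 0, 0.7], "twist": -0.004},
  {"travel": [1, 0, 0.7], "twist": -0.004},
  {"travel": [1, 0, 0.7], "twist": -0.004},
  {"travel": [1, 0, 0.7], "twist": -0.004},
  {"travel": [1, 0, 0.7], "twist": -0.004},
])

```text
time: 16.02
tool_pos: [0.5415, 0.0165, 0.0938]
ee_rot: [0.004, 0.688, 0.726, -0.001]
force: [0.6, -12.4, 10.9]
width: 0.0181
finger_force: 81.1
```

Run:
```python
from h import *
go()
s=manip.sense();print(s['wrist_torque'],abs(s['joint_velocities']).max())
c=shot('scene');go();W=cloud(c); x,y,z=np.moveaxis(W,-1,0)
m=(z>.031)&(z<.042)&(abs(x-.415)<.05)&(abs(y+.265)<.05);Q=W[m]; print('block',m.sum(),cv2.minAreaRect((Q[:,:2]*1000).astype(np.float32)))
m=(z>.1)&(z<.125)&(abs(x-.545)<.025)&(y<-.015)&(y>-.06);Q=W[m]; print('toe top',m.sum(),np.round(np.percentile(Q,[2,50,98],axis=0)*1000,1).tolist())
```

```text
t 16.025 pos [541.5  16.5  93.8] yaw 3.13 tilt [ 0.0036 -0.007 ] F [  0.6 -12.4  10.9] w 0.0181 ff 81.10734343528748 j7 0.017937300448177575
[-2.29173789e+00  1.57341570e-01 -2.04273073e-03] 0.002235609251291616
t 16.075 pos [541.5  16.5  93.8] yaw 3.14 tilt [ 0.0036 -0.007 ] F [  0.  -12.6  10.4] w 0.0183 ff 81.10713601112366 j7 0.017994016143452658
block 409 ((415.8231201171875, -263.3078918457031), (35.048095703125, 81.3028793334961), 5.120396614074707)
toe top 58 [[535.3, -28.4, 101.4], [544.7, -25.0, 113.7], [554.0, -15.7, 120.0]]
```

Run:
```python
from h import *
for k in range(2):
    c=shot('scene');W=cloud(c); x,y,z=np.moveaxis(W,-1,0)
    for a,b in((-.028,-.022),(-.022,-.016),(-.016,-.010)):
        m=(z>.112)&(z<.13)&(abs(x-.543)<.009)&(y>a)&(y<b); print(a,m.sum(),np.round(np.median(z[m])*1000,1),end=' ')
    m=(abs(z-.09)<.008)&(abs(x-.60)<.025)&(abs(y)<.05); print('rest z',np.median(z[m])*1000)
go()
```

```text
-0.028 15 116.5 -0.022 12 116.0 -0.016 13 116.3 rest z 89.99077006864323
-0.028 15 116.5 -0.022 14 115.7 -0.016 15 116.2 rest z 90.3905436756888
t 16.175 pos [541.5  16.5  93.9] yaw 3.13 tilt [ 0.0036 -0.007 ] F [ -0.5 -12.3  10.5] w 0.0183 ff 81.10733270645142 j7 0.01792298280283988
```

Call:
jog_arm([
  {"travel": [1, 0, 0], "twist": 0},
  {"travel": [2, 0, 0], "twist": 0},
  {"travel": [2, 0, 0], "twist": 0},
  {"travel": [2, 0, 0], "twist": 0},
  {"travel": [2, 0, 0], "twist": 0},
  {"travel": [2, 0, 0], "twist": 0},
  {"travel": [2, 0, 0], "twist": 0},
])

```text
time: 17.05
tool_pos: [0.5415, 0.0164, 0.0938]
ee_rot: [0.005, 0.688, 0.726, -0.002]
force: [-1.6, -16.6, 10.2]
width: 0.0183
finger_force: 81.0
```

```bash
python3 -c "
from h import *
go()
s=manip.sense();print(abs(s['joint_velocities']).max())
if s['force'][1]<-12 and s['force'][2]>4 and abs(s['tool_pos'][1]-.0165)<.0015: print(manip.close_job())
else: print('not handed in')"
```

```text
t 17.05 pos [541.5  16.4  93.8] yaw 3.06 tilt [ 0.0038 -0.0093] F [ -1.6 -16.6  10.2] w 0.0183 ff 80.95172166824341 j7 0.015492582841548239
0.0013262669900434543
the job is handed in; nothing more can be done
None
```

I handed the job in at about 17 s: the block lies in the tray, let go, and the square is held at 81 N, flat on the rest and pressed against the disc and rest (wrist reads about 17 N towards the disc, 10 N up from the rest); the interface did not return a verdict.

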